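# Slide the knife crate home into its corner kerb

### The arm

A 6-joint arm with a two-finger parallel gripper is mounted at the origin on the work surface. World frame = base frame: x ahead of the robot, y to its left, z up, the work surface at z = 0. Lengths are in m, angles in rad, forces in N, time in s.
With the tool pointing down it reaches from about 0.3 to 0.95 m from the base axis. Payload 3.1 kg.
Tool frame: the origin (TCP) lies at the very end of the fingers, on their centre line; the grasp point (between the pads) lies 19 mm behind it (bot.hold_point_z is the z of the grasp point in the tool frame, in m); z points along the fingers, y is the direction in which the jaws open and shut (so a half turn about z gives the same grasp; the last joint's range is limited). The gripper opens to 85 mm and grips with 20 to 120 N. Pads are 22 mm wide; open, the fingers measure 114 mm over their backs; the gripper's body (76 mm by 85 mm) begins 54 mm behind the grasp point. The pads swing forward as they close: fully open they stand 13 mm farther back than shut.
Start: joints at [-1.258, 0.308, 1.634, -0, 1.2, -0.07], TCP at [0.233, -0.58, 0.231] pointing down, gripper open.
Joint ranges: [-3.06, 3.06], [-0.79, 1.96], [0.05, 2.63], [-1.19, 4.34], [0.05, 2.64], [-2.94, 2.94]. Speed limits (rad/s): [2.79, 2.79, 3.14, 3.14, 3.14, 3.14].

### API

Orientations are given as a 3x3 rotation matrix whose columns are the frame's x, y, z axes.
In Python, from plant import bot, camera, close_job gives the robot as it stands. The module is installed in compiled form; this text tells all that it offers.
- The arm moves only by the tool apply_moves, never from a script. Its argument "series" is text: rows parted by semicolons, each of 7 numbers parted by spaces: the shift along the tool's x, y, z in mm, then the turn, a rotation vector about the tool's x, y, z in rad, then the closure, from -1 (fully open) to 1 (shut). In form: dx dy dz rx ry rz gripper; .... A call has 1 to 12 rows; each row shifts and turns the commanded pose from where the row before left it, along the tool's axes as they then stand; what a row does not reach is not made up. A row lasts 1/8 s, in which the tool goes at most 62.5 mm and 10.7 degrees, less where a joint would pass 70% of its speed; a pose out of reach is approached as far as the arm can. A call is refused whole if a number of a shift passes 62.5 or a number of a turn 0.188, either way. A call with a gripper value outside its range is refused whole. The fingers move at their own pace and stop on an object; the grip force is fixed at half the most. Time passes only in rows, so rows that do not move let the fingers close. It gives the time, the measured TCP pose, the force and the opening at its end, in the units of the state.
- bot.sense(): the state, without advancing time (a new reading comes with each control period).
- camera(name): name is "side" or "top"; returns a dict with "color" (420x560x3 uint8, red, green, blue), "range_z" (420x560 float32, m along the optical axis (not along the pixel's ray), 0 where there is no reading), "mtx" (3x3 intrinsics, pixels), "k1" (the pictures are not rectified: a ray, as slopes to the right and down, at radius r is drawn at 1 + k1 r^2 times it, then the intrinsics apply), "world_from_camera" (4x4, takes a point from camera to world coordinates). Camera axes: x right, y down, z forward; pixel columns grow to the right and rows downward; lengths in m; the calibration is good to about 2 mm. A picture is of the moment at which its call begins.
- close_job(): hands the job in, once; it reports no verdict.
The state is a dict: "clock": time; "joint_positions": joint angles; "joint_vel": joint speeds; "joint_efforts": joint torques, N m; "position": TCP position; "tcp_rot": TCP orientation; "ft_force": force on the tool from outside, world axes, zero at the start; "moment": the same for the moment, N m; "finger_gap": finger opening in m.
Only numpy, scipy, OpenCV 4.12 (cv2) and the standard library are available. Lean on these libraries where they do the work, as an engineer would, in place of code of your own. Each camera call takes 0.05 s, during which the arm holds its last target.

### The job

The heavy crate of customers' knives has been left out on the sharpener's bench: gently push it with the fingers into its corner, until its back and its left side (seen from the robot) lie snug and square against the two wooden kerbs. Push low, near its base, so that it slides upright instead of tipping; do not grasp it, lift it or pull it by the knife handles. Leave the oil bottle, the whetstone and the loose knife where they are.

Things in the scene. Friction and masses are not known exactly. Their poses are not given: they have to be found in the camera images.
- crate: Tall loose wooden crate, 1.9 to 2.6 kg, on plastic skids; ten knives fixed in it, brown handles up, to 300 mm. Base skirting, the part to push: flat-sided, 92 (x) by 176 (y) mm, to 46 mm up; plywood above, 84 by 168 mm, to 180 mm. Slides at 7 to 13 N, more if the push bears down; tips if pushed higher than 95 mm. Origin: centre of its underside. -x is its front (to the robot), +y its left side.
- crate_corner (a point): The back left bottom corner of the crate's skirting, at (46, 88, 0) mm in the crate's frame. Home, it lies in the kerbs' inner corner. It starts 40 to 90 mm short of the back batten and 50 to 130 mm short of the left one (for an unturned crate; it is turned by up to 0.25 rad).
- kerb: L of two fixed pale wooden battens, 30 mm wide, 36 mm high. Origin: inner corner, at bench height. +x away from the robot along the left batten, +y left along the back batten; yaw within 0.15 rad. Back batten: x 0 to 30, y -270 to +30 mm. Left batten: y 0 to 30, x -280 to 0 mm. The crate belongs in the quarter x < 0, y < 0.
- oil_bottle: Bystander: upright amber bottle, 52 mm across and 120 mm high, in front of the left batten's near end. Origin: centre of its underside.
- whetstone: Bystander: two-coloured sharpening stone in a wooden holder, 210 by 75 by 40 mm high, lying left of the left batten. Origin: centre of its underside.
- knife: Bystander: a knife lying flat on the bench, right of the crate; 266 mm long along its x, handle (orange-brown, 18 mm high) to -x, blade to +x. Origin: on the bench under the joint of handle and blade.

How it is judged:
By the outcome, as a careful person would: the job done as asked, in the order asked, and still so for the second after the job is handed in, with the robot touching nothing.
It also fails if it takes over 72 s, if anything falls off the work surface, if the arm or the gripper's body presses on something with over 40 N, if the wrist force passes 120 N, or if a joint passes its speed limit or range.

## Working session

There is one attempt and no reset: what is moved stays moved. The work goes in short steps, Python scripts to look and compute and a tool call to move; the robot and the scene stay as the last step left them, time stands still between calls to the robot, and variables do not carry over. Pictures are saved under pics/ and viewed, and the job is handed in when it is done.

Besides the shell and the picture viewer there is one more tool, called after "Request:" as a command line: name --argument value ..., lists and objects as JSON in quotes. apply_moves: Moves the arm, as the interface text tells. Its arguments: {"type":"object","properties":{"series":{"type":"string"}},"required":["series"]}

```bash
mkdir -p pics; ls
python3 - <<'E'
from plant import bot, camera
import cv2, numpy as np
s=bot.sense(); print({k:np.round(v,3).tolist() for k,v in s.items()})
for n in ("side","top"):
    c=camera(n); cv2.imwrite(f"pics/{n}0.png",c["color"][:,:,::-1]); np.savez(f"{n}0.npz",**c)
    print(n,c["mtx"].tolist(),c["k1"],np.round(c["world_from_camera"],3).tolist())
E
```

```text
pics
{'clock': 0.0, 'joint_positions': [-1.258, 0.309, 1.635, 0.0, 1.2, -0.07], 'joint_vel': [0.002, 0.001, -0.0, -0.001, -0.0, 0.0], 'joint_efforts': [-0.001, -41.525, -27.667, -0.0, 0.01, -0.0], 'position': [0.233, -0.579, 0.23], 'tcp_rot': [[0.928, 0.374, -0.001], [0.374, -0.928, 0.002], [0.0, -0.002, -1.0]], 'ft_force': [0.708, -0.79, -0.175], 'moment': [-0.009, -0.009, 0.053], 'finger_gap': 0.086}
side [[510.33499801259, 0.0, 277.0231862636227], [0.0, 510.33499801259, 208.37134882484898], [0.0, 0.0, 1.0]] -0.1959705466544145 [[-0.771, -0.4, 0.495, -0.013], [-0.636, 0.509, -0.58, 0.673], [-0.021, -0.762, -0.647, 0.804], [0.0, 0.0, 0.0, 1.0]]
top [[392.92127665562936, 0.0, 277.8614180171727], [0.0, 392.92127665562936, 210.3002609773988], [0.0, 0.0, 1.0]] 0.013351502909290673 [[-0.005, -0.986, 0.168, 0.389], [-1.0, 0.001, -0.024, 0.045], [0.023, -0.169, -0.985, 1.062], [0.0, 0.0, 0.0, 1.0]]
```

View pics/top0.png

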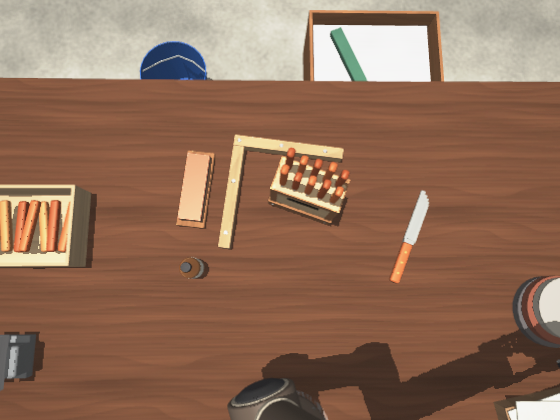

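View pics/side0.png

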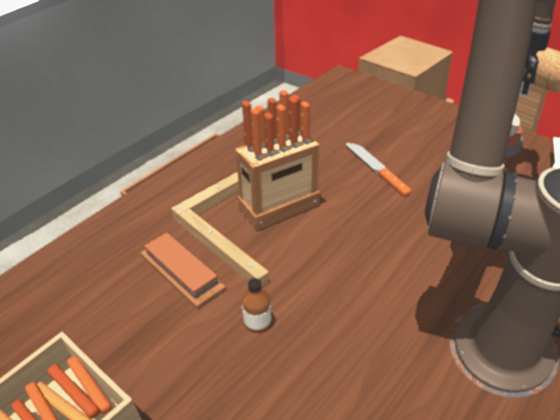

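The top view shows the kerb's corner near (236,140), the crate near (310,190) turned slightly, the bottle at (193,268), the whetstone at (196,190) and the knife at (410,240). Next I'll measure them.

```bash
cat > h.py <<'E'
import numpy as np, cv2
def cloud(c):
    K=c["mtx"];k1=float(c["k1"]);T=c["world_from_camera"];d=c["range_z"]
    v,u=np.mgrid[:420,:560].astype(np.float32)
    pts=np.stack([u,v],-1).reshape(-1,1,2).astype(np.float64)
    n=cv2.undistortPoints(pts,K,np.array([k1,0,0,0.])).reshape(420,560,2)
    P=np.dstack([n[...,0]*d,n[...,1]*d,d])
    W=P@T[:3,:3].T+T[:3,3]; W[d<=0]=np.nan
    return W,n
def proj(c,X):
    T=np.linalg.inv(c["world_from_camera"]);p=np.atleast_2d(X)@T[:3,:3].T+T[:3,3]
    s=p[:,:2]/p[:,2:];s=s*(1+float(c["k1"])*(s**2).sum(1,keepdims=True))
    return s@c["mtx"][:2,:2].T+c["mtx"][:2,2]
def onplane(c,uv,z):
    n=cv2.undistortPoints(np.array(uv,float).reshape(-1,1,2),c["mtx"],np.array([float(c["k1"]),0,0,0.])).reshape(-1,2)
    T=c["world_from_camera"];r=np.c_[n,np.ones(len(n))]@T[:3,:3].T;o=T[:3,3]
    return o+r*((z-o[2])/r[:,2])[:,None]
E
python3 - <<'E'
from h import *
for n in("top","side"):
    c=dict(np.load(n+"0.npz"));W,_=cloud(c)
    hsv=cv2.cvtColor(c["color"],cv2.COLOR_RGB2HSV)
    z=W[...,2]; print(n,"bench z",np.nanmedian(z[(W[...,0]>.35)&(W[...,0]<.75)&(abs(W[...,1])<.4)&(z<.02)]))
    roi=(W[...,0]>.3)&(W[...,0]<.85)&(W[...,1]>-.35)&(W[...,1]<.4)
    for lo,hi,nm in((.028,.04,'z34'),(.172,.19,'top180'),(.04,.052,'46'),(.1,.13,'bottle')):
        m=roi&(z>lo)&(z<hi); print(nm,m.sum())
        num,lab,st,ce=cv2.connectedComponentsWithStats(m.astype(np.uint8))
        for i in range(1,num):
            if st[i,4]>25:
                p=W[lab==i]; r=cv2.minAreaRect((p[:,:2]*1000).astype(np.float32)); print(st[i].tolist(),p.mean(0).round(3),np.round(r[0]),np.round(r[1]),r[2], hsv[lab==i].mean(0).round())
E
```

```text
top bench z -0.0003471494129203556
z34 3351
[218, 135, 125, 114, 2349] [0.671 0.068 0.035] [603.  10.] [300. 310.] 82.53742980957031 [ 20.  89. 231.]
[178, 153, 32, 69, 916] [0.626 0.242 0.038] [629. 244.] [ 61. 180.] 83.36229705810547 [ 14.  98. 237.]
top180 1484
[270, 156, 80, 58, 1484] [ 0.594 -0.046  0.179] [602. -50.] [168.  85.] 70.06318664550781 [ 19.  84. 199.]
46 863
[180, 153, 29, 48, 316] [0.663 0.248 0.041] [653. 241.] [ 59. 129.] 83.03404235839844 [ 14. 103. 242.]
[178, 194, 26, 26, 177] [0.573 0.251 0.041] [575. 249.] [43. 88.] 43.740562438964844 [ 16.  89. 244.]
[268, 196, 64, 28, 200] [ 0.562 -0.034  0.046] [563. -36.] [175.  13.] 68.9261703491211 [ 13. 132. 174.]
bottle 240
[270, 194, 65, 24, 148] [ 0.564 -0.037  0.115] [563. -37.] [164.   3.] 70.04681396484375 [ 16.  89. 104.]
[180, 262, 12, 11, 92] [0.415 0.241 0.118] [415. 242.] [23. 23.] 66.0311279296875 [18. 25. 98.]
side bench z 0.0006440653783036376
z34 3207
[171, 172, 98, 108, 2129] [0.645 0.115 0.036] [607.  59.] [204. 314.] 82.5965805053711 [ 19.  98. 227.]
[238, 193, 81, 30, 316] [ 0.573 -0.019  0.034] [57
[... 412 characters left out ...]
] [52. 22.] 36.18614959716797 [ 20.  31. 179.]
top180 1186
[236, 130, 83, 40, 1186] [ 0.588 -0.03   0.18 ] [600. -49.] [168.  87.] 70.47148132324219 [ 17.  97. 194.]
46 1901
[238, 190, 81, 31, 469] [ 0.578 -0.017  0.046] [573. -21.] [191.  87.] 43.88627624511719 [ 13. 132. 172.]
[145, 233, 72, 59, 1312] [0.619 0.248 0.042] [628. 245.] [ 61. 184.] 83.57229614257812 [ 10. 145. 226.]
[243, 309, 28, 14, 111] [0.398 0.257 0.046] [402. 255.] [51. 22.] 41.9698600769043 [ 20.  31. 179.]
bottle 1018
[237, 163, 81, 35, 833] [ 0.576 -0.023  0.115] [575. -23.] [184.  80.] 44.318321228027344 [ 15. 101. 138.]
[248, 278, 14, 18, 184] [0.41  0.245 0.116] [412. 243.] [24. 24.] 83.36228942871094 [ 8. 77. 78.]
```

Run:
```python
from h import *
for n,(a,b,e,f) in(("top",(170,330,120,300)),("side",(215,90,330,290))):pass
c=cv2.imread("pics/top0.png")[110:290,170:450]; cv2.imwrite("pics/topz.png",cv2.resize(c,None,fx=2.8,fy=2.8,interpolation=cv2.INTER_CUBIC))
c=cv2.imread("pics/side0.png")[80:340,130:350]; cv2.imwrite("pics/sidez.png",cv2.resize(c,None,fx=2.3,fy=2.3,interpolation=cv2.INTER_CUBIC))
```

```text
(no output)
```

View pics/topz.png

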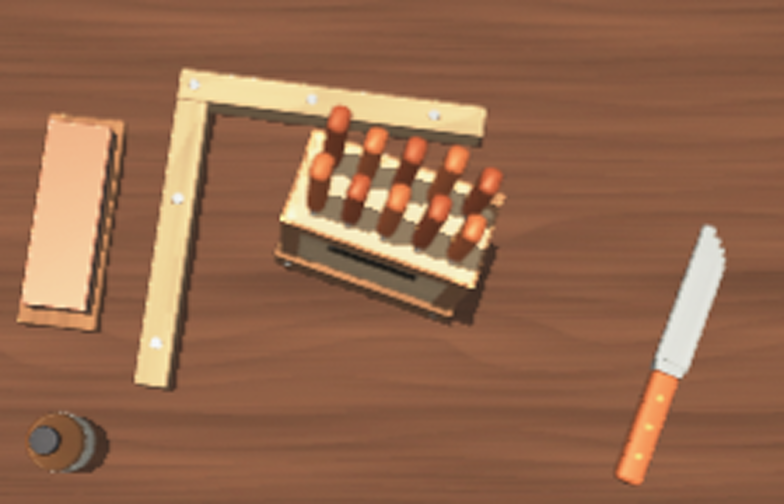

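View pics/sidez.png

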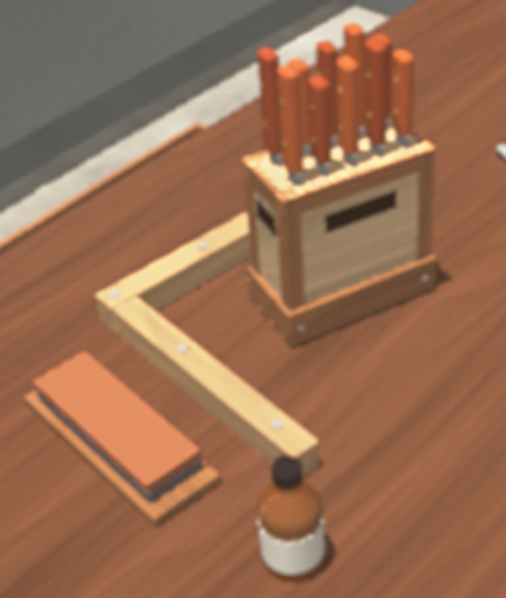

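```bash
cat > meas.py <<'E'
from h import *
def R(a): return np.array([[np.cos(a),-np.sin(a)],[np.sin(a),np.cos(a)]])
def kerb(c):
    """inner and outer edges of the battens from the colour+depth mask, rays cast on z=36mm"""
    W,_=cloud(c);z=W[...,2]
    hsv=cv2.cvtColor(c["color"],cv2.COLOR_RGB2HSV)
    m=(hsv[...,0]>15)&(hsv[...,0]<28)&(hsv[...,2]>185)&(abs(z-.036)<.012)
    v,u=np.nonzero(m);P=onplane(c,np.c_[u,v],.036)[:,:2]*1000
    a=-0.131;o=np.array([742.6,112.7])
    for it in range(4):
        q=(P-o)@R(a)
        b=q[(q[:,0]>-8)&(q[:,0]<38)&(q[:,1]<-20)&(q[:,1]>-265)]
        l=q[(q[:,1]>-8)&(q[:,1]<38)&(q[:,0]<-20)&(q[:,0]>-275)]
        def mid(t,w):  # per-bin mid of extents
            T=[];M=[];E=[]
            for k in np.arange(t.min(),t.max(),8):
                s=w[(t>=k)&(t<k+8)]
                if len(s)>20: T.append(k+4);M.append((s.max()+s.min())/2);E.append(s.max()-s.min())
            return np.array(T),np.array(M),np.array(E)
        T,M,E1=mid(b[:,1],b[:,0]);k=E1>E1.max()-8;p1=np.polyfit(T[k],M[k],1)
        T2,M2,E2=mid(l[:,0],l[:,1]);k=E2>E2.max()-8;p2=np.polyfit(T2[k],M2[k],1)
        da=(-p1[0]+p2[0])/2
        o=o+R(a)@np.array([np.polyval(p1,0)-15,np.polyval(p2,0)-15]);a+=da
    return o,a,p1,p2,np.median(E1),np.median(E2)
E
python3 - <<'E'
from meas import *
for n in("top","side"):
    c=dict(np.load(n+"0.npz")); o,a,*r=kerb(c);print(n,o.round(1),round(a,4),np.round(r[-2:],1),r[0].round(3),r[1].round(3))
    W,_=cloud(c);z=W[...,2]
    m=(abs(z-.18)<.006)&(W[...,0]>.5)&(W[...,0]<.75)&(abs(W[...,1])<.2)
    # crate front plane points
    rc=cv2.minAreaRect((W[m][:,:2]*1000).astype(np.float32));print('crate',np.round(rc[0],1),np.round(rc[1],1),rc[2])
    for lo,hi in((.06,.17),(.008,.042)):
        f=(z>lo)&(z<hi)&(W[...,0]>.5)&(W[...,0]<.68)&(W[...,1]>-.15)&(W[...,1]<.06)
        P=W[f]*1000; e=-np.radians(20); q=(P[:,:2]-[601,-49.5])@R(e)
        g=q[(abs(q[:,1])<75)&(q[:,0]<-30)]; print(lo,'front',len(g), np.polyfit(g[:,1],g[:,0],1).round(3) if len(g)>20 else '')
        g=q[(abs(q[:,0])<35)&(q[:,1]>75)]; print(lo,'left',len(g), np.polyfit(g[:,0],g[:,1],1).round(3) if len(g)>20 else '')
E
```

```text
top [742.1 111.6] -0.1291 [26.5 27.7] [-1.0e-03  1.5e+01] [-1.0e-03  1.5e+01]
crate [601.9 -49.9] [167.8  85.4] 70.06318664550781
0.06 front 495 [-2.0000e-03 -3.9389e+01]
0.06 left 0 
0.008 front 127 [-1.0000e-03 -4.4599e+01]
0.008 left 0 
side [740.5 113.2] -0.1278 [27.  27.5] [-0. 15.] [-0. 15.]
crate [599.6 -48.8] [168.   87.1] 70.47148132324219
0.06 front 2235 [-1.1000e-02 -4.0561e+01]
0.06 left 514 [1.000e-03 8.141e+01]
0.008 front 601 [-4.0000e-03 -4.6291e+01]
0.008 left 139 [5.0000e-03 8.6484e+01]
```

Kerb corner is at about (741.5, 112.4) mm, yaw -0.1285. The crate is at about (601.5, -50) mm, yaw -0.346, which puts it at (-118, -179) in the kerb frame, turned -0.218.

Plan:
1. Push the front square to the kerb with the open fingers, tool tilted about 40° so the gripper body stays clear.
2. Push the right side.

First I'll align the tool and move in front of the crate.

Request:
apply_moves --series "0 0 0 0 0 0.171 -1; 0 0 0 0 0 0.171 -1; 0 0 0 0 0 0.170 -1; 0 0 0 0 0 0 -1"

```text
clock: 0.6
position: [0.2333, -0.5794, 0.2306]
tcp_rot: [[0.992, -0.127, -0.0], [-0.127, -0.992, 0.001], [-0.001, -0.001, -1.0]]
ft_force: [0.5, 0.3, -0.2]
finger_gap: 0.0854
```

Request:
apply_moves --series "13 -48 0 0 0 0 -1;13 -48 0 0 0 0 -1;13 -48 0 0 0 0 -1;13 -48 0 0 0 0 -1;13 -48 0 0 0 0 -1;13 -48 0 0 0 0 -1;13 -48 0 0 0 0 -1;13 -48 0 0 0 0 -1;13 -48 0 0 0 0 -1;13 -48 0 0 0 0 -1;13 -48 0 0 0 0 -1;12 -43 0 0 0 0 -1"

```text
clock: 2.1
position: [0.4611, -0.0318, 0.2313]
tcp_rot: [[0.992, -0.125, 0.0], [-0.125, -0.992, -0.0], [0.0, 0.0, -1.0]]
ft_force: [0.3, -0.2, -0.4]
finger_gap: 0.0855
```

Request:
apply_moves --series "0 0 0 0 0.14 0 -1;0 0 0 0 0.14 0 -1;0 0 0 0 0.14 0 -1;0 0 0 0 0.14 0 -1;0 0 0 0 0.14 0 -1;0 0 0 0 0 0 -1"

```text
clock: 2.85
position: [0.4569, -0.0327, 0.2276]
tcp_rot: [[0.763, -0.127, 0.634], [-0.097, -0.992, -0.082], [0.639, 0.001, -0.769]]
ft_force: [-0.6, 0.5, 0.9]
finger_gap: 0.0855
```

```bash
cat > st.py <<'E'
from plant import bot
import numpy as np
o=np.array([741.5,112.4]);a=-.1285
def st():
    s=bot.sense();p=np.array(s["position"])*1000;R=np.array(s["tcp_rot"])
    Rk=np.array([[np.cos(a),-np.sin(a)],[np.sin(a),np.cos(a)]])
    print("t",round(s["clock"],2),"world",p.round(1),"kerb",((p[:2]-o)@Rk).round(1),"q",np.round(s["joint_positions"],2),"F",np.round(s["ft_force"],1),"gap",round(s["finger_gap"],3))
    M=np.eye(3);M[:2,:2]=Rk; print("rot in kerb frame\n",(M.T@R).round(3))
if __name__=="__main__": st()
E
python3 st.py
```

```text
t 2.85 world [456.9 -32.7 227.6] kerb [-263.6 -180.4] q [-0.2  -0.41  2.48  0.12  0.38  1.41] F [-0.6  0.5  0.9] gap 0.086
rot in kerb frame
 [[ 0.769  0.001  0.639]
 [ 0.001 -1.     0.   ]
 [ 0.639  0.001 -0.769]]
```

Request:
apply_moves --series "-19 0 23 0 0 0 -1;-19 0 23 0 0 0 -1;-19 0 23 0 0 0 -1;-19 0 23 0 0 0 -1;-19 0 23 0 0 0 -1;-19 0 23 0 0 0 -1;-14 0 17 0 0 0 -1;0 0 0 0 0 0 -1"

```text
clock: 3.85
position: [0.4667, -0.0181, 0.1226]
tcp_rot: [[0.759, -0.095, 0.644], [-0.098, -0.995, -0.031], [0.644, -0.04, -0.764]]
ft_force: [-0.1, 0.0, -0.2]
finger_gap: 0.0855
```

```bash
python3 st.py
cat > snap.py <<'E'
import sys
from plant import camera
from h import *
k=sys.argv[1]
for n,(y0,y1,x0,x1) in {"top":(110,330,170,450),"side":(60,320,130,480)}.items():
    c=camera(n);np.savez(f"{n}{k}.npz",**c)
    i=cv2.resize(c["color"][y0:y1,x0:x1,::-1],None,fx=2.2,fy=2.2,interpolation=cv2.INTER_CUBIC);cv2.imwrite(f"pics/{n}{k}.png",i)
E
python3 snap.py 1
```

```text
t 3.85 world [466.7 -18.1 122.6] kerb [-255.8 -164.6] q [-0.2  -0.1   2.55  1.61  0.1  -0.09] F [-0.1  0.  -0.2] gap 0.086
rot in kerb frame
 [[ 0.765  0.033  0.643]
 [-0.    -0.999  0.052]
 [ 0.644 -0.04  -0.764]]
```

View pics/side1.png

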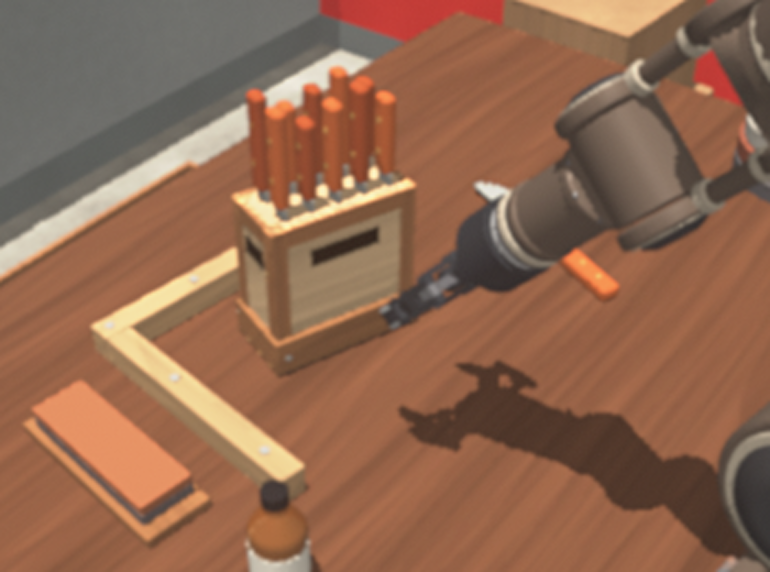

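View pics/top1.png

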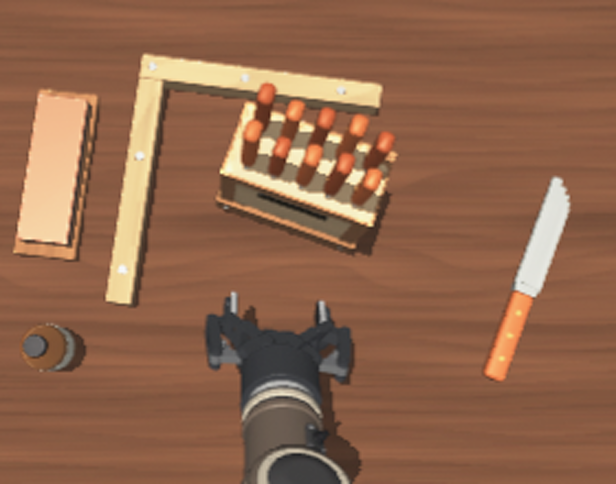

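The open fingers are in front of the crate with about 70 mm clearance. The wrist is passing its singularity (q4 flipping), so I'll continue down slowly with a bit more tilt and get fully onto the flipped branch.

Request:
apply_moves --series "0 0 0 0 0.05 0 -1;0 0 0 0 0.05 0 -1;-7 0 8 0 0 0 -1;-7 0 8 0 0 0 -1;-7 0 8 0 0 0 -1;-7 0 8 0 0 0 -1;-7 0 7 0 0 0 -1;0 0 0 0 0 0 -1"

```text
clock: 4.95
position: [0.4649, -0.01, 0.0679]
tcp_rot: [[0.734, -0.084, 0.674], [-0.097, -0.995, -0.019], [0.672, -0.051, -0.738]]
ft_force: [0.1, -0.5, -0.2]
finger_gap: 0.0853
```

```bash
python3 st.py
```

```text
t 4.95 world [464.9 -10.   67.9] kerb [-258.7 -156.8] q [-0.19  0.11  2.59  2.78  0.31 -1.26] F [ 0.1 -0.5 -0.2] gap 0.085
rot in kerb frame
 [[ 0.74   0.044  0.671]
 [-0.002 -0.998  0.068]
 [ 0.672 -0.051 -0.738]]
```

```bash
cat > plan.py <<'E'
# usage: plan.py x y z tilt yawdir(kerb frame heading of tool's forward tilt) [side] -> tool frame shift (mm) and rotvec from current pose
import sys
from st import *
from scipy.spatial.transform import Rotation as Ro
def plan(x,y,z,t,h):
    s=bot.sense();Rk=np.array([[np.cos(a),-np.sin(a),0],[np.sin(a),np.cos(a),0],[0,0,1]])
    R=np.array(s["tcp_rot"]);p=np.array(s["position"])*1000
    tgt=Rk@np.array([x,y,0])+np.array([o[0],o[1],z])
    D=Rk@Ro.from_euler('z',h).as_matrix()@np.array([[np.cos(t),0,np.sin(t)],[0,-1,0],[np.sin(t),0,-np.cos(t)]])
    print("shift",(R.T@(tgt-p)).round(1),"rot",Ro.from_matrix(R.T@D).as_rotvec().round(3), "shift in final axes",(D.T@(tgt-p)).round(1))
st();plan(*map(float,sys.argv[1:6]))
E
python3 plan.py -225 -180 12 0.78 0
```

```text
t 4.95 world [464.9 -10.   67.9] kerb [-258.7 -156.8] q [-0.19  0.11  2.59  2.78  0.31 -1.26] F [ 0.1 -0.5 -0.2] gap 0.085
rot in kerb frame
 [[ 0.74   0.044  0.671]
 [-0.002 -0.998  0.068]
 [ 0.672 -0.051 -0.738]]
shift [-12.6  27.5  62.3] rot [-0.068  0.042 -0.003] shift in final axes [-15.4  23.2  63.4]
```

Request:
apply_moves --series "0 0 0 -0.034 0.02 0 -1;0 0 0 -0.034 0.02 0 -1;10 4 10 0 0 0 -1;10 4 10 0 0 0 -1;-9 4 11 0 0 0 -1;-9 4 11 0 0 0 -1;-9 4 11 0 0 0 -1;-8 3 10 0 0 0 -1;0 0 0 0 0 0 -1"

```text
clock: 6.08
position: [0.4958, -0.0382, 0.0121]
tcp_rot: [[0.706, -0.133, 0.696], [-0.096, -0.991, -0.091], [0.702, -0.002, -0.712]]
ft_force: [-0.4, -0.3, 0.0]
finger_gap: 0.0855
```

```bash
python3 plan.py -225 -180 12 0.78 0
```

```text
t 6.08 world [495.8 -38.2  12.1] kerb [-224.4 -180.9] q [-0.19  0.4   2.51  3.06  0.55 -1.54] F [-0.4 -0.3  0. ] gap 0.085
rot in kerb frame
 [[ 0.712 -0.005  0.702]
 [-0.005 -1.    -0.002]
 [ 0.702 -0.002 -0.712]]
shift [-0.6 -0.9 -0.4] rot [ 0.002  0.002 -0.005] shift in final axes [-0.6 -0.9 -0.4]
```

Request:
apply_moves --series "7.1 0 7.0 0 0 0 -1;7.1 0 7.0 0 0 0 -1;7.1 0 7.0 0 0 0 -1;7.1 0 7.0 0 0 0 -1;2.8 0 2.8 0 0 0 -1;2.8 0 2.8 0 0 0 -1;2.8 0 2.8 0 0 0 -1;2.8 0 2.8 0 0 0 -1;2.8 0 2.8 0 0 0 -1"

```text
clock: 7.2
position: [0.5486, -0.0447, 0.0095]
tcp_rot: [[0.712, -0.134, 0.689], [-0.098, -0.991, -0.091], [0.695, -0.003, -0.719]]
ft_force: [-13.2, 1.3, 4.8]
finger_gap: 0.0857
```

```bash
python3 st.py; python3 snap.py 2
```

```text
t 7.2 world [548.6 -44.7   9.5] kerb [-171.2 -180.5] q [-0.18  0.44  2.4   3.07  0.46 -1.53] F [-13.2   1.3   4.8] gap 0.086
rot in kerb frame
 [[ 0.719 -0.006  0.695]
 [-0.006 -1.    -0.002]
 [ 0.695 -0.003 -0.719]]
```

View pics/side2.png

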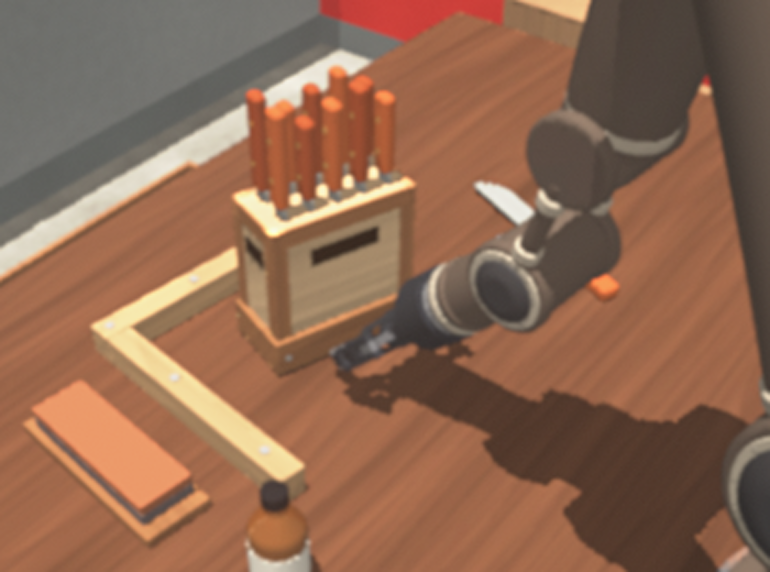

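View pics/top2.png

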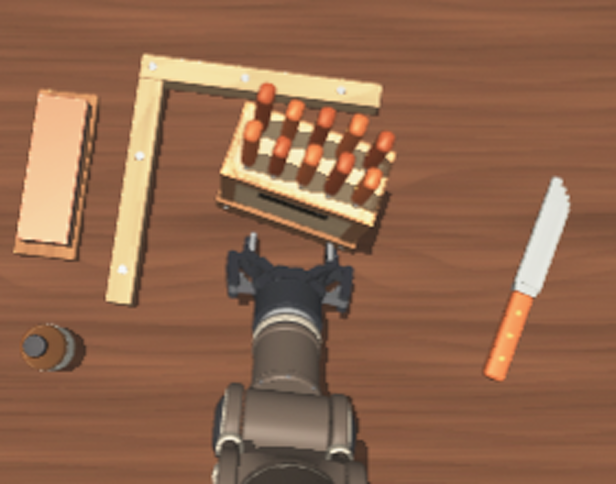

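The right finger has just touched the skirting (13 N). Continuing slowly.

Request:
apply_moves --series "3.5 0 1.5 0 0 0 -1;2.5 0 2 0 0 0 -1;2.2 0 2.1 0 0 0 -1;2.2 0 2.1 0 0 0 -1;2.2 0 2.1 0 0 0 -1;2.2 0 2.1 0 0 0 -1;2.2 0 2.1 0 0 0 -1;2.2 0 2.1 0 0 0 -1"

```text
clock: 8.3
position: [0.5715, -0.0487, 0.0097]
tcp_rot: [[0.715, -0.137, 0.685], [-0.102, -0.99, -0.092], [0.691, -0.004, -0.723]]
ft_force: [-11.2, -2.9, 0.9]
finger_gap: 0.0857
```

```bash
python3 st.py; python3 snap.py 3
```

```text
t 8.3 world [571.5 -48.7   9.7] kerb [-148.  -181.6] q [-0.18  0.45  2.35  3.07  0.42 -1.53] F [-11.2  -2.9   0.9] gap 0.086
rot in kerb frame
 [[ 0.723 -0.009  0.691]
 [-0.009 -1.    -0.004]
 [ 0.691 -0.004 -0.723]]
```

View pics/top3.png

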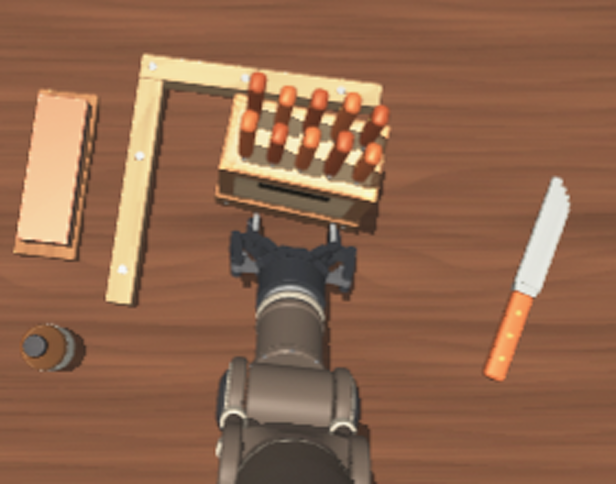

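The crate is turning square as intended. Continuing.

Request:
apply_moves --series "2.2 0 2 0 0 0 -1;2.2 0 2 0 0 0 -1;2.2 0 2 0 0 0 -1;2.2 0 2 0 0 0 -1;2.2 0 2 0 0 0 -1;2.2 0 2 0 0 0 -1;2.2 0 2 0 0 0 -1;2.2 0 2 0 0 0 -1;2.2 0 2 0 0 0 -1;2.2 0 2 0 0 0 -1"

```text
clock: 9.65
position: [0.5996, -0.0511, 0.0098]
tcp_rot: [[0.718, -0.132, 0.683], [-0.097, -0.991, -0.09], [0.689, -0.002, -0.725]]
ft_force: [-11.6, 1.4, 1.2]
finger_gap: 0.0851
```

```bash
python3 st.py; python3 snap.py 4
cat > crate.py <<'E'
import sys
from meas import *
o=np.array([741.5,112.4]);a=-.1285
for n in("top","side"):
    c=dict(np.load(f"{n}{sys.argv[1]}.npz"));W,_=cloud(c);z=W[...,2]
    m=(abs(z-.18)<.006)&(W[...,0]>.5)&(W[...,0]<.78)&(abs(W[...,1])<.2)
    (cx,cy),(w,h),an=cv2.minAreaRect((W[m][:,:2]*1000).astype(np.float32))
    if w<h: an+=90;w,h=h,w
    yaw=np.radians(an-90); yaw=(yaw+np.pi/2)%np.pi-np.pi/2
    p=(np.array([cx,cy])-o)@R(a)
    print(n,"crate kerb",p.round(1),"rel yaw",round(yaw-a,3),"size",round(w),round(h),"target -46 -88")
    oo,aa,*_=kerb(c) if n=="top" and 0 else (0,0)
E
python3 crate.py 0;python3 crate.py 4
```

```text
t 9.65 world [599.6 -51.1   9.8] kerb [-119.8 -180.4] q [-0.17  0.48  2.29  3.06  0.38 -1.53] F [-11.6   1.4   1.2] gap 0.085
rot in kerb frame
 [[ 0.725 -0.004  0.689]
 [-0.004 -1.    -0.002]
 [ 0.689 -0.002 -0.725]]
top crate kerb [-117.7 -178.9] rel yaw -0.219 size 168 85 target -46 -88
side crate kerb [-120.  -178.1] rel yaw -0.212 size 168 87 target -46 -88
top crate kerb [ -76.9 -168. ] rel yaw 0.001 size 168 85 target -46 -88
side crate kerb [ -79.1 -167.7] rel yaw -0.006 size 171 85 target -46 -88
```

View pics/top4.png

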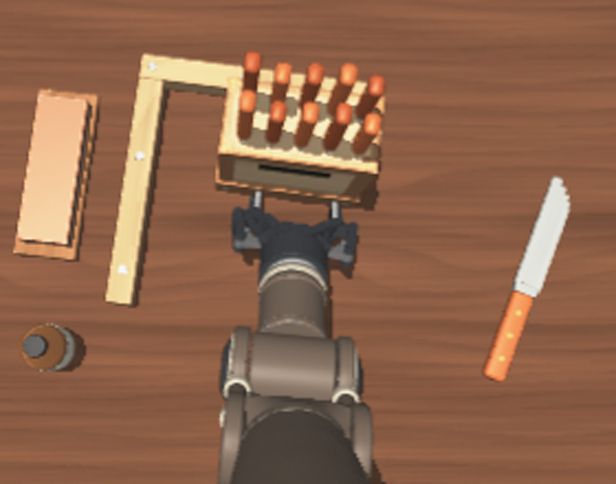

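The crate is square to the kerb (0.00 relative yaw) with about 31 mm to go to the back batten.

Request:
apply_moves --series "2.2 0 2 0 0 0 -1;2.2 0 2 0 0 0 -1;2.2 0 2 0 0 0 -1;2.2 0 2 0 0 0 -1;2.2 0 2 0 0 0 -1;2.2 0 2 0 0 0 -1;2.2 0 2 0 0 0 -1;2.2 0 2 0 0 0 -1;1.5 0 1.4 0 0 0 -1"

```text
clock: 10.88
position: [0.6248, -0.0544, 0.0099]
tcp_rot: [[0.719, -0.132, 0.682], [-0.096, -0.991, -0.089], [0.688, -0.001, -0.726]]
ft_force: [-11.5, 1.3, -0.6]
finger_gap: 0.0855
```

Request:
apply_moves --series "0.8 0 0.7 0 0 0 -1;0.8 0 0.7 0 0 0 -1"

```text
clock: 11.12
position: [0.6267, -0.0546, 0.0099]
tcp_rot: [[0.72, -0.132, 0.682], [-0.096, -0.991, -0.089], [0.688, -0.001, -0.726]]
ft_force: [-10.9, 1.3, -0.6]
finger_gap: 0.0852
```

Request:
apply_moves --series "0.8 0 0.7 0 0 0 -1;0.8 0 0.7 0 0 0 -1"

```text
clock: 11.38
position: [0.6287, -0.0549, 0.0099]
tcp_rot: [[0.72, -0.132, 0.682], [-0.096, -0.991, -0.089], [0.687, -0.001, -0.726]]
ft_force: [-11.9, 1.5, -1.1]
finger_gap: 0.0852
```

```bash
python3 st.py; python3 snap.py 5;python3 crate.py 5
```

```text
t 11.38 world [628.7 -54.9   9.9] kerb [ -90.4 -180.4] q [-0.17  0.5   2.22  3.06  0.34 -1.52] F [-11.9   1.5  -1.1] gap 0.085
rot in kerb frame
 [[ 0.726 -0.003  0.687]
 [-0.003 -1.    -0.001]
 [ 0.687 -0.001 -0.726]]
top crate kerb [-113.7 -167.7] rel yaw 1.568 size 217 168 target -46 -88
side crate kerb [-115.  -167.7] rel yaw 1.574 size 218 169 target -46 -88
```

Request:
apply_moves --series "0.8 0 0.7 0 0 0 -1;0.8 0 0.7 0 0 0 -1"

```text
clock: 11.72
position: [0.6307, -0.0552, 0.0099]
tcp_rot: [[0.72, -0.132, 0.681], [-0.096, -0.991, -0.089], [0.687, -0.001, -0.727]]
ft_force: [-13.9, 2.0, 0.7]
finger_gap: 0.0856
```

Request:
apply_moves --series "0.8 0 0.7 0 0 0 -1;0.8 0 0.7 0 0 0 -1"

```text
clock: 11.98
position: [0.6308, -0.0552, 0.0097]
tcp_rot: [[0.721, -0.132, 0.68], [-0.097, -0.991, -0.089], [0.686, -0.001, -0.728]]
ft_force: [-25.5, 2.1, 13.5]
finger_gap: 0.0858
```

```bash
python3 - <<'E'
s=open('crate.py').read()
s=s.replace("    (cx,cy)","    k,lab,sta,_=cv2.connectedComponentsWithStats((m&(c['color'][...,0]>c['color'][...,2].astype(int)+15)).astype(np.uint8));m=lab==1+np.argmax(sta[1:,4])\n    (cx,cy)")
open('crate.py','w').write(s)
E
python3 st.py; python3 snap.py 6;python3 crate.py 5;python3 crate.py 6
```

```text
t 11.97 world [630.8 -55.2   9.7] kerb [ -88.3 -180.4] q [-0.17  0.5   2.22  3.06  0.34 -1.52] F [-25.5   2.1  13.5] gap 0.086
rot in kerb frame
 [[ 0.728 -0.004  0.686]
 [-0.003 -1.    -0.001]
 [ 0.686 -0.001 -0.728]]
top crate kerb [ -47.6 -167.9] rel yaw -0.008 size 168 85 target -46 -88
side crate kerb [ -49.8 -167.4] rel yaw 0.006 size 169 88 target -46 -88
top crate kerb [ -45.4 -168. ] rel yaw -0.001 size 168 85 target -46 -88
side crate kerb [ -47.6 -167.4] rel yaw -0.007 size 170 88 target -46 -88
```

View pics/side6.png

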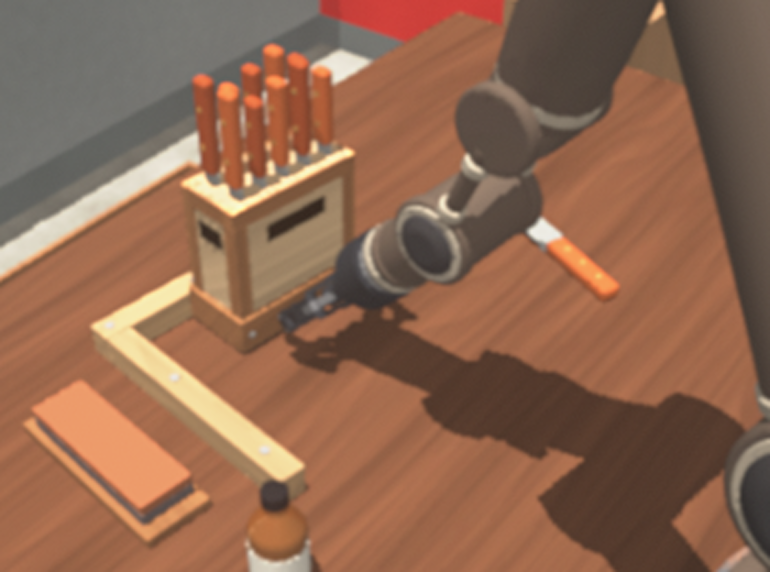

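The back is against the batten: force rose from 12 to 25 N and the back gap reads about 0. I'll check the kinematics for the side push, with the tool pointing left at a 45° tilt, before moving.

```bash
cat > kin.py <<'E'
import numpy as np
from scipy.spatial.transform import Rotation as Ro
from scipy.optimize import least_squares
rz=lambda a:Ro.from_euler('z',a).as_matrix(); ry=lambda a:Ro.from_euler('y',a).as_matrix()
def fkR(q): return rz(q[0])@ry(q[1]+q[2])@rz(q[3])@ry(q[4])@rz(q[5]+np.pi/2)
def fk(q,g):
    h,a2,a3,L,e=g
    R=fkR(q);A=rz(q[0])
    p=A@(np.array([0,0,h])+ry(q[1])@np.array([0,0,a2])+ry(q[1]+q[2])@np.array([e,0,a3]))+R@np.array([0,0,L])
    return p,R
D=[([-1.258,.309,1.635,0,1.2,-.07],[.233,-.579,.230]),([-.2,-.41,2.48,.12,.38,1.41],[.4569,-.0327,.2276]),([-.2,-.1,2.55,1.61,.1,-.09],[.4667,-.0181,.1226]),
([-.19,.11,2.59,2.78,.31,-1.26],[.4649,-.010,.0679]),([-.19,.4,2.51,3.06,.55,-1.54],[.4958,-.0382,.0121]),([-.18,.44,2.40,3.07,.46,-1.53],[.5486,-.0447,.0095]),([-.17,.5,2.22,3.06,.34,-1.52],[.6308,-.0552,.0097])]
def res(g): return np.concatenate([fk(np.array(q),g)[0]-p for q,p in D])
g=least_squares(res,[.28,.45,.52,.27,0]).x
lo=np.array([-3.06,-.79,.05,-1.19,.05,-2.94]);hi=np.array([3.06,1.96,2.63,4.34,2.64,2.94])
def ik(p,R,q0):
    f=lambda q:np.concatenate([(fk(q,g)[0]-p)*5,(fk(q,g)[1]-R).ravel()])
    r=least_squares(f,np.clip(q0,lo+.01,hi-.01),bounds=(lo,hi));return r.x,np.abs(r.fun).max()
E
python3 - <<'E'
from kin import *
from plant import bot
print(g.round(3),np.abs(res(g)).max())
s=bot.sense();q=np.array(s["joint_positions"]);print(np.abs(fkR(q)-s["tcp_rot"]).max(), fk(q,g)[0]-s["position"])
a=-.1285;Rk=rz(a);o=np.array([.7415,.1124,0])
D=lambda t,h:Rk@rz(h)@np.array([[np.cos(t),0,np.sin(t)],[0,-1,0],[np.sin(t),0,-np.cos(t)]])
# way: x',y',z,tilt,heading
for w in[(-.15,-.18,.05,.76,0),(-.15,-.22,.05,.76,.3),(-.15,-.26,.05,.76,.6),(-.15,-.30,.05,.76,.9),(-.15,-.33,.05,.76,1.2),(-.15,-.34,.05,.76,1.57),(-.05,-.34,.05,.76,1.57),(-.046,-.30,.014,.76,1.57),(-.046,-.256,.014,.76,1.57),(-.046,-.176,.014,.76,1.57)]:
    q,e=ik(o+Rk@np.array([w[0],w[1],w[2]]),D(w[3],w[4]),q);print(w,q.round(2),round(e,4))
E
```

```text
[0.343 0.494 0.533 0.345 0.061] 0.04404937207801004
8.881784197001252e-16 [-0.00248941 -0.04296102  0.00297806]
(-0.15, -0.18, 0.05, 0.76, 0) [-0.05  0.34  2.37  3.31  0.33 -1.68] 0.0
(-0.15, -0.22, 0.05, 0.76, 0.3) [-0.37  0.36  2.32  2.11  0.42 -0.99] 0.0
(-0.15, -0.26, 0.05, 0.76, 0.6) [-0.59  0.43  2.19  1.45  0.65 -0.76] 0.0
(-0.15, -0.3, 0.05, 0.76, 0.9) [-0.71  0.53  2.    1.07  0.9  -0.74] 0.0
(-0.15, -0.33, 0.05, 0.76, 1.2) [-0.75  0.63  1.79  0.84  1.12 -0.78] 0.0
(-0.15, -0.34, 0.05, 0.76, 1.57) [-0.71  0.74  1.58  0.63  1.35 -0.89] 0.0
(-0.05, -0.34, 0.05, 0.76, 1.57) [-0.63  0.86  1.35  0.66  1.41 -0.78] 0.0
(-0.046, -0.3, 0.014, 0.76, 1.57) [-0.58  0.89  1.38  0.69  1.33 -0.79] 0.0
(-0.046, -0.256, 0.014, 0.76, 1.57) [-0.53  0.86  1.43  0.72  1.29 -0.77] 0.0
(-0.046, -0.176, 0.014, 0.76, 1.57) [-0.43  0.83  1.51  0.78  1.21 -0.74] 0.0
```

Request:
apply_moves --series "-4 0 -3.8 0 0 0 -1;-8 0 -7.5 0 0 0 -1;-11.5 0 -10.5 0 0 0 -1;-11.5 0 -10.5 0 0 0 -1;-11.5 0 -10.5 0 0 0 -1;14 0 -14.5 0 0 0 0;14 0 -14.5 0 0 0 0;0 0 0 0 0 0 0"

```text
clock: 13.08
position: [0.5798, -0.0488, 0.0572]
tcp_rot: [[0.703, -0.132, 0.699], [-0.095, -0.991, -0.092], [0.705, -0.001, -0.71]]
ft_force: [1.2, -0.3, -0.3]
finger_gap: 0.0428
```

```bash
python3 snap.py 7; python3 crate.py 7; python3 plan.py -150 -220 50 0.76 0.3
```

```text
top crate kerb [ -45.8 -167.8] rel yaw 0.006 size 168 85 target -46 -88
side crate kerb [ -47.7 -167.8] rel yaw -0.001 size 171 90 target -46 -88
t 13.18 world [578.5 -48.6  55.2] kerb [-141.  -180.6] q [-0.18  0.33  2.35  3.04  0.32 -1.51] F [0.2 0.  0.4] gap 0.043
rot in kerb frame
 [[ 0.712 -0.004  0.702]
 [-0.004 -1.    -0.002]
 [ 0.702 -0.002 -0.712]]
shift [-9.9 39.5 -2.6] rot [ 0.21  -0.018 -0.219] shift in final axes [-18.2  35.  -10.2]
```

Request:
apply_moves --series "-2 25 -2 0 0 0 0;-2 25 -2 0 0 0 0;-2 25 -2 0 0 0 0;0 25 0 0 0 0 0;0 0 0 0.105 0 -0.107 0;0 0 0 0.105 0 -0.107 0;0 0 0 0.105 0 -0.107 0;0 0 0 0.105 0 -0.107 0;0 0 0 0.105 0 -0.107 0;0 0 0 0.105 0 -0.107 0;0 0 0 0 0 0 0"

```text
clock: 14.55
position: [0.561, -0.1489, 0.056]
tcp_rot: [[0.538, 0.646, 0.541], [0.462, -0.763, 0.451], [0.705, 0.007, -0.71]]
ft_force: [0.0, -0.2, -0.7]
finger_gap: 0.0425
```

```bash
python3 plan.py -150 -310 50 0.76 1.5708
```

```text
t 14.55 world [ 561.  -148.9   56. ] kerb [-145.5 -282.3] q [-0.73  0.49  2.07  1.15  0.87 -0.78] F [ 0.  -0.2 -0.7] gap 0.042
rot in kerb frame
 [[ 0.475  0.739  0.479]
 [ 0.527 -0.674  0.517]
 [ 0.705  0.007 -0.71 ]]
shift [-20.9  15.3 -12.2] rot [ 0.52  -0.018 -0.526] shift in final axes [-24.2  -4.5 -14.7]
```

Request:
apply_moves --series "-7 5 -4 0 0 0 0;-7 5 -4 0 0 0 0;-7 5 -4 0 0 0 0;0 0 0 0.104 -0.004 -0.105 0;0 0 0 0.104 -0.004 -0.105 0;0 0 0 0.104 -0.004 -0.105 0;0 0 0 0.104 -0.004 -0.105 0;0 0 0 0.104 -0.004 -0.105 0;0 0 0 0 0 0 0"

```text
clock: 15.68
position: [0.5535, -0.1747, 0.0506]
tcp_rot: [[0.092, 0.992, 0.088], [0.721, -0.128, 0.681], [0.687, 0.001, -0.727]]
ft_force: [-1.0, 0.4, -0.1]
finger_gap: 0.0427
```

```bash
python3 plan.py -46 -305 15 0.76 1.5708;python3 snap.py 8; python3 crate.py 8
```

```text
t 15.68 world [ 553.5 -174.7   50.6] kerb [-149.6 -308.8] q [-0.71  0.7   1.66  0.64  1.31 -0.92] F [-1.   0.4 -0.1] gap 0.043
rot in kerb frame
 [[-0.001  1.     0.   ]
 [ 0.727  0.001  0.687]
 [ 0.687  0.001 -0.727]]
shift [-21.7 103.6  28.5] rot [0.    0.003 0.001] shift in final axes [-21.7 103.6  28.4]
top crate kerb [ -45.6 -168. ] rel yaw -0.004 size 168 85 target -46 -88
side crate kerb [ -46.9 -167.7] rel yaw -0.004 size 171 90 target -46 -88
```

View pics/top8.png

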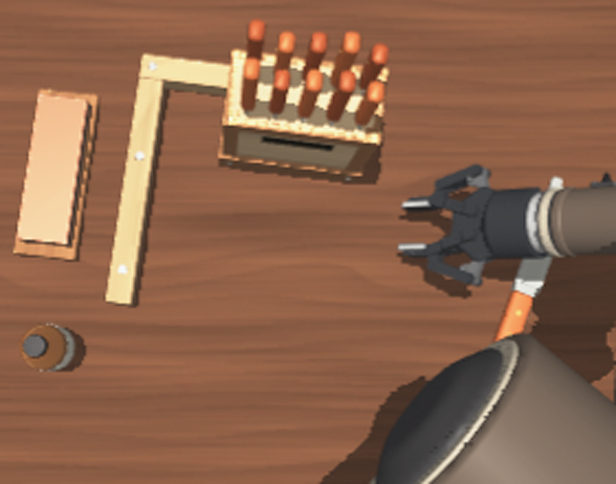

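The tool now points left with jaws at 43 mm, on the crate's right and above the knife. I'll narrow the jaws a little so the knuckles clear the back batten, then move beside the crate's right face and down.

Request:
apply_moves --series "0 20 0 0 0 0 0.4;0 20 0 0 0 0 0.4;0 20 0 0 0 0 0.4;0 20 0 0 0 0 0.4;0 19 0 0 0 0 0.4;-4.5 0 9 0 0 0 0.4;-4.5 0 9 0 0 0 0.4;-4.2 0 8.8 0 0 0 0.4;0 0 0 0 0 0 0.4"

```text
clock: 16.9
position: [0.6497, -0.1767, 0.0203]
tcp_rot: [[0.095, 0.992, 0.084], [0.719, -0.127, 0.684], [0.689, -0.005, -0.725]]
ft_force: [0.6, 0.5, 0.3]
finger_gap: 0.0256
```

```bash
python3 plan.py -50 -275 20 0.76 1.5708;python3 snap.py 9
```

```text
t 16.9 world [ 649.7 -176.7   20.3] kerb [ -54.  -298.5] q [-0.62  0.86  1.43  0.67  1.33 -0.82] F [0.6 0.5 0.3] gap 0.026
rot in kerb frame
 [[ 0.002  1.    -0.004]
 [ 0.725  0.001  0.689]
 [ 0.689 -0.005 -0.725]]
shift [16.8  4.  16.4] rot [-0.004  0.    -0.002] shift in final axes [16.8  4.  16.4]
```

View pics/side9.png

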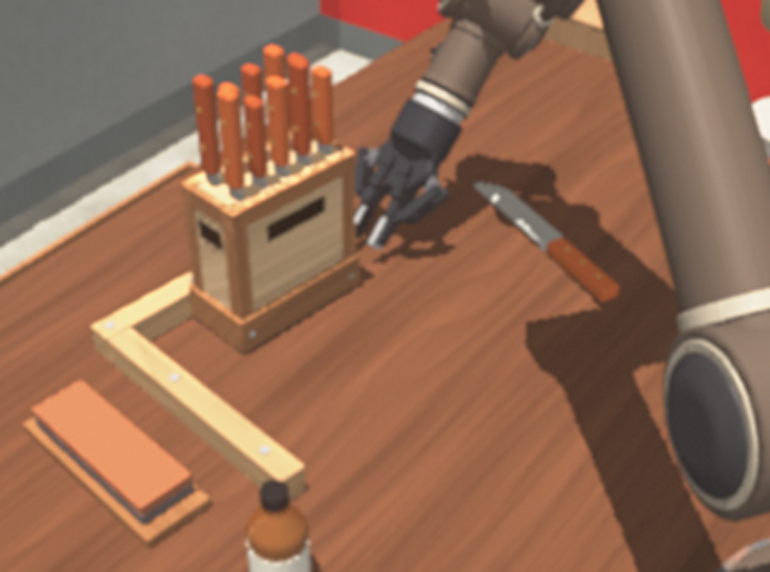

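View pics/top9.png

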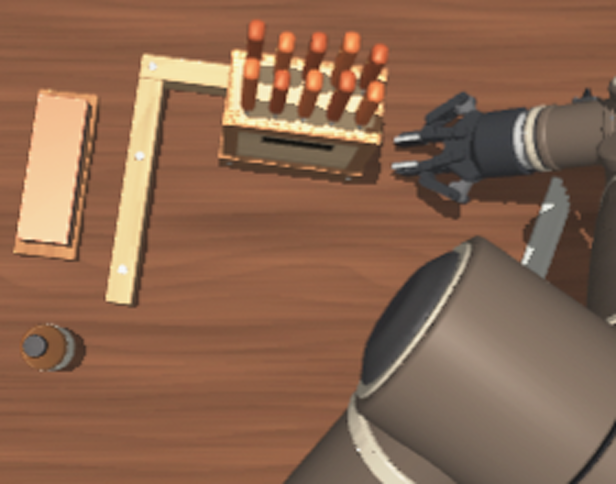

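The fingers are low beside the right face, about 35 mm short, and clear of the batten and knife. Approaching and beginning the push.

Request:
apply_moves --series "5 2 4.8 0 0 0 0.4;5 2 4.8 0 0 0 0.4;5 0 4.8 0 0 0 0.4;5 0 4.8 0 0 0 0.4;2.9 0 2.7 0 0 0 0.4;2.2 0 2 0 0 0 0.4;2.2 0 2 0 0 0 0.4;2.2 0 2 0 0 0 0.4;2.2 0 2 0 0 0 0.4"

```text
clock: 18.12
position: [0.6607, -0.1403, 0.0219]
tcp_rot: [[0.092, 0.992, 0.088], [0.726, -0.127, 0.675], [0.681, 0.001, -0.732]]
ft_force: [-6.9, -15.7, 4.1]
finger_gap: 0.0255
```

```bash
python3 st.py;python3 snap.py 10;python3 crate.py 10
```

```text
t 18.12 world [ 660.7 -140.3   21.9] kerb [ -47.8 -261. ] q [-0.57  0.84  1.47  0.7   1.29 -0.8 ] F [ -6.9 -15.7   4.1] gap 0.025
rot in kerb frame
 [[-0.002  1.     0.   ]
 [ 0.732  0.001  0.681]
 [ 0.681  0.001 -0.732]]
top crate kerb [ -45.6 -167.3] rel yaw -0.001 size 168 85 target -46 -88
side crate kerb [ -47.4 -166.6] rel yaw 0.01 size 170 90 target -46 -88
```

Request:
apply_moves --series "2.2 0 2 0 0 0 0.4;2.2 0 2 0 0 0 0.4;2.2 0 2 0 0 0 0.4;2.2 0 2 0 0 0 0.4;2.2 0 2 0 0 0 0.4;2.2 0 2 0 0 0 0.4;2.2 0 2 0 0 0 0.4;2.2 0 2 0 0 0 0.4;2.2 0 2 0 0 0 0.4;2.2 0 2 0 0 0 0.4"

```text
clock: 19.48
position: [0.6643, -0.112, 0.0219]
tcp_rot: [[0.093, 0.992, 0.088], [0.727, -0.128, 0.674], [0.68, 0.002, -0.733]]
ft_force: [-6.1, -14.2, 1.8]
finger_gap: 0.0259
```

```bash
python3 st.py;python3 snap.py 11;python3 crate.py 11
```

```text
t 19.48 world [ 664.3 -112.    21.9] kerb [ -47.8 -232.5] q [-0.53  0.83  1.5   0.72  1.26 -0.79] F [ -6.1 -14.2   1.8] gap 0.026
rot in kerb frame
 [[-0.001  1.     0.001]
 [ 0.733 -0.     0.68 ]
 [ 0.68   0.002 -0.733]]
top crate kerb [ -45.5 -138.8] rel yaw -0.006 size 168 85 target -46 -88
side crate kerb [ -47.6 -137.6] rel yaw -0.016 size 173 88 target -46 -88
```

View pics/side11.png

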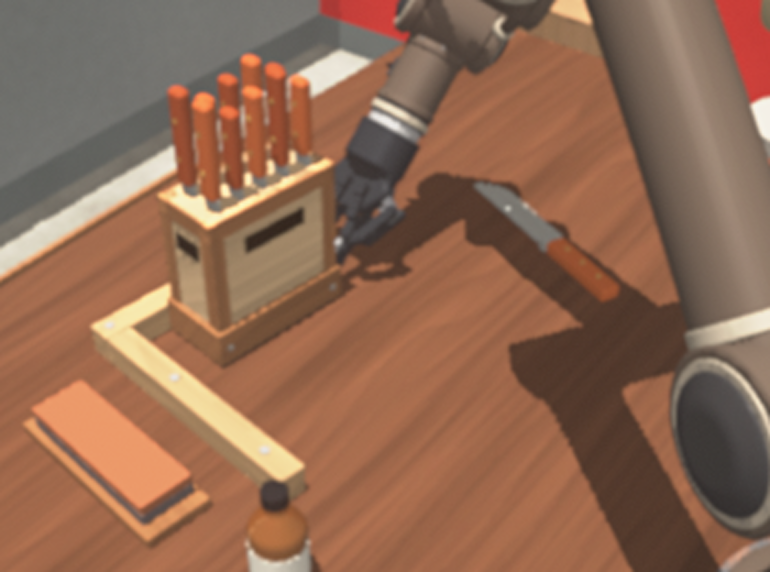

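View pics/top11.png

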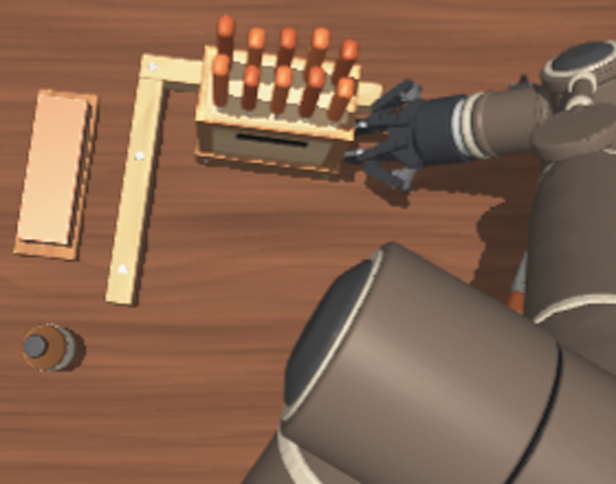

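The crate is sliding square along the back batten. About 50 mm to go.

Request:
apply_moves --series "2.2 0 2 0 0 0 0.4;2.2 0 2 0 0 0 0.4;2.2 0 2 0 0 0 0.4;2.2 0 2 0 0 0 0.4;2.2 0 2 0 0 0 0.4;2.2 0 2 0 0 0 0.4;2.2 0 2 0 0 0 0.4;2.2 0 2 0 0 0 0.4;2.2 0 2 0 0 0 0.4;2.2 0 2 0 0 0 0.4;2.2 0 2 0 0 0 0.4;2.2 0 2 0 0 0 0.4"

```text
clock: 21.08
position: [0.6689, -0.0759, 0.022]
tcp_rot: [[0.093, 0.992, 0.088], [0.727, -0.129, 0.675], [0.68, 0.001, -0.733]]
ft_force: [-4.3, -13.3, -0.9]
finger_gap: 0.0256
```

Request:
apply_moves --series "2.2 0 2 0 0 0 0.4;2.2 0 2 0 0 0 0.4;1.5 0 1.4 0 0 0 0.4"

```text
clock: 21.45
position: [0.67, -0.0677, 0.022]
tcp_rot: [[0.093, 0.992, 0.088], [0.727, -0.129, 0.675], [0.681, 0.001, -0.733]]
ft_force: [-4.0, -13.0, -1.1]
finger_gap: 0.0257
```

```bash
python3 st.py;python3 snap.py 12;python3 crate.py 12
```

```text
t 21.45 world [670.  -67.7  22. ] kerb [ -47.8 -187.7] q [-0.48  0.81  1.54  0.75  1.22 -0.77] F [ -4.  -13.   -1.1] gap 0.026
rot in kerb frame
 [[-0.     1.     0.001]
 [ 0.733 -0.     0.681]
 [ 0.681  0.001 -0.733]]
top crate kerb [-45.8 -94.1] rel yaw 0.006 size 168 85 target -46 -88
side crate kerb [-48.7 -93.6] rel yaw -0.004 size 172 87 target -46 -88
```

Request:
apply_moves --series "0.8 0 0.7 0 0 0 0.4;0.8 0 0.7 0 0 0 0.4;0.8 0 0.7 0 0 0 0.4;0.8 0 0.7 0 0 0 0.4"

```text
clock: 22.05
position: [0.6705, -0.0635, 0.022]
tcp_rot: [[0.094, 0.992, 0.088], [0.727, -0.129, 0.675], [0.681, 0.001, -0.733]]
ft_force: [-4.5, -12.6, -1.5]
finger_gap: 0.0255
```

Request:
apply_moves --series "0.8 0 0.7 0 0 0 0.4;0.8 0 0.7 0 0 0 0.4"

```text
clock: 22.3
position: [0.6708, -0.0613, 0.022]
tcp_rot: [[0.094, 0.992, 0.088], [0.727, -0.129, 0.675], [0.681, 0.001, -0.733]]
ft_force: [-3.7, -12.6, -0.2]
finger_gap: 0.0255
```

```bash
python3 st.py;python3 snap.py 13;python3 crate.py 13
```

```text
t 22.3 world [670.8 -61.3  22. ] kerb [ -47.9 -181.4] q [-0.47  0.8   1.54  0.76  1.21 -0.77] F [ -3.7 -12.6  -0.2] gap 0.026
rot in kerb frame
 [[-0.     1.     0.001]
 [ 0.733 -0.001  0.681]
 [ 0.681  0.001 -0.733]]
top crate kerb [-45.6 -87.7] rel yaw -0.007 size 168 85 target -46 -88
side crate kerb [-47.7 -87.6] rel yaw -0.014 size 171 90 target -46 -88
```

Request:
apply_moves --series "0.8 0 0.7 0 0 0 0.4;0.8 0 0.7 0 0 0 0.4"

```text
clock: 22.65
position: [0.6709, -0.0613, 0.022]
tcp_rot: [[0.093, 0.992, 0.088], [0.729, -0.128, 0.672], [0.678, 0.002, -0.735]]
ft_force: [-6.3, -19.8, 1.8]
finger_gap: 0.0256
```

Request:
apply_moves --series "0.8 0 0.7 0 0 0 0.4;0.8 0 0.7 0 0 0 0.4"

```text
clock: 22.9
position: [0.6709, -0.0612, 0.022]
tcp_rot: [[0.093, 0.992, 0.089], [0.731, -0.128, 0.67], [0.676, 0.003, -0.737]]
ft_force: [-8.7, -24.9, 2.9]
finger_gap: 0.0253
```

It has stopped against the left batten: no further motion while the force rose from 13 to 25 N. Backing straight off and checking.

Request:
apply_moves --series "-2 0 -1.9 0 0 0 0.4;-4 0 -3.7 0 0 0 0.4;-10 0 -9.3 0 0 0 0.4;-12 0 -11 0 0 0 0.4;-12 0 -11 0 0 0 0.4;0 0 0 0 0 0 0.4"

```text
clock: 23.65
position: [0.6649, -0.1075, 0.0233]
tcp_rot: [[0.094, 0.992, 0.088], [0.72, -0.129, 0.682], [0.687, -0.0, -0.726]]
ft_force: [1.1, 1.0, 0.1]
finger_gap: 0.0253
```

```bash
python3 st.py;python3 snap.py 14;python3 crate.py 14
python3 - <<'E'
from meas import *
c=dict(np.load("side14.npz"));i=c["color"][140:290,160:290,::-1];cv2.imwrite("pics/sz14.png",cv2.resize(i,None,fx=4.5,fy=4,interpolation=cv2.INTER_CUBIC))
for n in("top","side"):
    c=dict(np.load(n+"14.npz"));print(n,[np.round(v,3) for v in kerb(c)[:2]])
E
```

```text
t 23.65 world [ 664.9 -107.5   23.3] kerb [ -47.7 -227.9] q [-0.53  0.83  1.5   0.73  1.27 -0.79] F [1.1 1.  0.1] gap 0.025
rot in kerb frame
 [[ 0.001  1.     0.   ]
 [ 0.726 -0.001  0.687]
 [ 0.687 -0.    -0.726]]
top crate kerb [-45.6 -87.7] rel yaw -0.001 size 168 85 target -46 -88
side crate kerb [-47.3 -87.9] rel yaw -0.008 size 171 89 target -46 -88
top [array([736.938, 112.913]), np.float64(-0.114)]Traceback (most recent call last):
  File "<stdin>", line 4, in <module>
  File "meas.py", line 20, in kerb
    T,M,E1=mid(b[:,1],b[:,0]);k=E1>E1.max()-8;p1=np.polyfit(T[k],M[k],1)
                                   ~~~~~~^^
    return umr_maximum(a, axis, None, out, keepdims, initial, where)
ValueError: zero-size array to reduction operation maximum which has no identity
```

View pics/sz14.png

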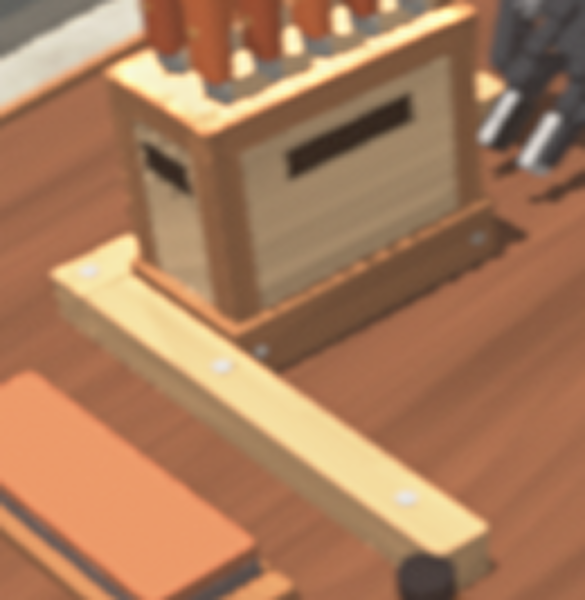

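View pics/top14.png

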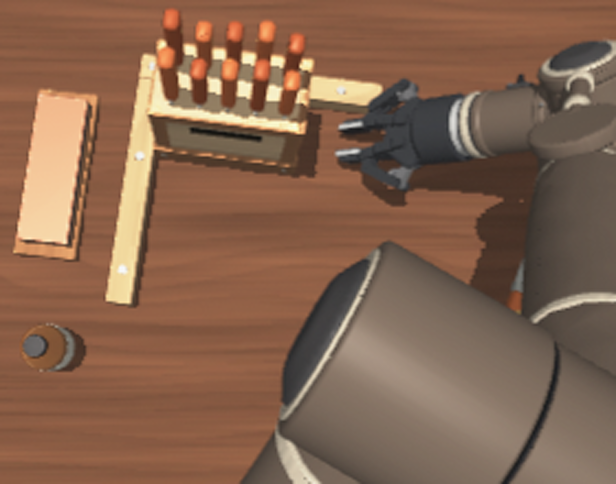

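Run:
```python
from meas import *
o=np.array([741.5,112.4]);a=-.1285
for k in (7,8,14):
  for n in("top","side"):
    c=dict(np.load(f"{n}{k}.npz"));W,_=cloud(c);P=W.reshape(-1,3)*1000;P=P[~np.isnan(P[:,0])]
    q=np.c_[(P[:,:2]-o)@R(a),P[:,2]]
    yc=-88 if k==14 else -168
    f=q[(q[:,2]>60)&(q[:,2]<165)&(abs(q[:,0]+88)<8)&(abs(q[:,1]-yc)<78)]
    A=np.c_[f[:,1]-yc,f[:,2]-100,np.ones(len(f))]
    co=np.linalg.lstsq(A,f[:,0],rcond=None)[0]
    kk=abs(f[:,0]-A@co)<2.5;co=np.linalg.lstsq(A[kk],f[kk,0],rcond=None)[0]
    print(k,n,len(f),"front: yaw slope",round(co[0],4),"lean",round(co[1],4),"x (expect -88)",round(co[2],2))
    z=q[(abs(q[:,2]-180)<5)&(abs(q[:,0]+46)<38)&(abs(q[:,1]-yc)<80)];A=np.c_[z[:,:2]-[-46,yc],np.ones(len(z))]
    print("   top plane slopes",np.linalg.lstsq(A,z[:,2],rcond=None)[0].round(4))
c0=dict(np.load("top0.npz"))["color"];c1=dict(np.load("top14.npz"))["color"]
d=cv2.absdiff(c0,c1).max(2);print("whetstone diff",d[150:230,175:216].max(),"bottle",d[255:282,178:210].max())
```

```text
7 top 649 front: yaw slope 0.0024 lean -0.0122 x (expect -88) -85.57
   top plane slopes [ 9.000000e-04 -7.000000e-04  1.798506e+02]
7 side 1856 front: yaw slope -0.0001 lean -0.006 x (expect -88) -87.36
   top plane slopes [ 3.700000e-03 -1.900000e-03  1.809178e+02]
8 top 650 front: yaw slope 0.0029 lean -0.0135 x (expect -88) -85.58
   top plane slopes [ 2.100000e-03 -5.000000e-04  1.797571e+02]
8 side 1840 front: yaw slope -0.0017 lean -0.0063 x (expect -88) -87.35
   top plane slopes [ 3.000000e-03 -2.000000e-04  1.809069e+02]
14 top 652 front: yaw slope 0.0005 lean -0.0124 x (expect -88) -85.41
   top plane slopes [ 6.100000e-03 -1.100000e-03  1.798403e+02]
14 side 2062 front: yaw slope 0.0011 lean -0.006 x (expect -88) -87.17
   top plane slopes [-4.00000e-04  9.00000e-04  1.80718e+02]
whetstone diff 5 bottle 4
```

The front face is where the back push left it (within 0.2 mm), the yaw matches within about 0.002, the crate is upright, and the stone and bottle haven't moved. I'll retreat upward, check the knife and hand in.

Request:
apply_moves --series "-12 0 -11 0 0 0 0.4;-12 0 -11 0 0 0 0.4;-12 0 -11 0 0 0 0.4;20 0 -21 0 0 0 0.4;20 0 -21 0 0 0 0.4;20 0 -21 0 0 0 0.4;20 0 -21 0 0 0 0.4;20 0 -21 0 0 0 0.4;0 0 0 0 0 0 0.4;0 0 0 0 0 0 0.4"

```text
clock: 25.0
position: [0.6582, -0.1538, 0.1667]
tcp_rot: [[0.093, 0.992, 0.086], [0.72, -0.127, 0.682], [0.687, -0.002, -0.726]]
ft_force: [0.0, -0.3, -0.3]
finger_gap: 0.0258
```

```bash
python3 st.py;python3 snap.py 15;python3 crate.py 15
python3 - <<'E'
from meas import *
def kn(f):
    c=dict(np.load(f));h=cv2.cvtColor(c["color"],cv2.COLOR_RGB2HSV)
    m=((h[...,0]<15)&(h[...,1]>140)&(h[...,2]>140)).astype(np.uint8);m[:,:340]=0;m[:120]=0
    k,l,s,ce=cv2.connectedComponentsWithStats(m);return [(s[i].tolist(),ce[i].round(1)) for i in range(1,k) if s[i,4]>40]
for n in("top","side"):print(n,kn(n+"0.npz"),kn(n+"15.npz"))
E
```

```text
t 25.0 world [ 658.2 -153.8  166.7] kerb [ -48.5 -274.7] q [-0.59  0.66  1.44  0.67  1.47 -0.68] F [ 0.  -0.3 -0.3] gap 0.026
rot in kerb frame
 [[ 0.     1.    -0.002]
 [ 0.726  0.001  0.687]
 [ 0.687 -0.002 -0.726]]
top crate kerb [-45.4 -87.7] rel yaw -0.0 size 168 85 target -46 -88
side crate kerb [-48.2 -87.7] rel yaw 0.0 size 172 89 target -46 -88
top [([341, 169, 9, 13, 73], array([345.1, 173.9])), ([390, 242, 23, 42, 404], array([400.7, 262.3]))] [([392, 244, 19, 38, 267], array([401. , 262.5]))]
side [([535, 120, 25, 21, 414], array([547.9, 128.6])), ([379, 168, 34, 30, 389], array([395.7, 182. ]))] [([535, 120, 25, 21, 413], array([547.9, 128.6])), ([380, 169, 31, 27, 257], array([395.3, 181.9]))]
```

View pics/side15.png

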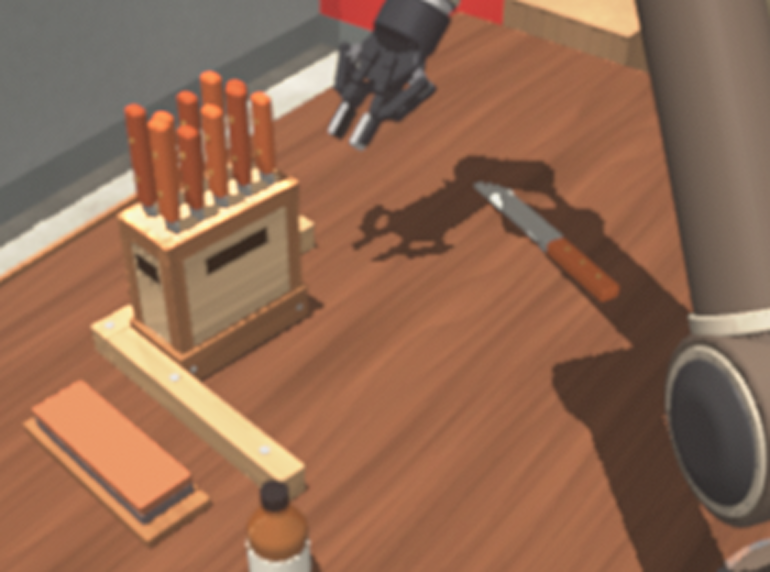

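The crate stands upright in the corner (skirting corner at about (195,370) in the side view), the gripper is well clear at (380,80), and the knife has not moved. Handing in.

```bash
python3 -c "
from plant import close_job
print(close_job())"
```

```text
the job is handed in; nothing more can be done
None
```

The crate is in its corner: upright, and as far as I can measure snug and square against both kerbs. I handed the job in after about 25 s of the 72 s allowed.

**What I did:** I pushed the crate's front low, at about 25–30 mm up, with the open, tilted fingers. That turned it square and slid it to the back batten. I then pushed its right side along that batten to the left one. Sliding took about 11–16 N. Each push ended when the crate stopped moving and the force rose to about 25–29 N.

**Last checks:**
- **Position:** the top camera puts the crate's centre at (-45.4, -87.7) mm in the kerb frame and the side camera at (-48.2, -87.7), against a target of (-46, -88). The cameras differ by about 3 mm in depth, close to their calibration error. The force rise and the unchanged front face show contact better than the pictures do.
- **Squareness:** the measured turn relative to the kerb was 0.000 rad in both views.
- **Bystanders:** the whetstone and bottle look unchanged in the top view, and the knife handle's centre is within 0.5 pixel of its start in both views, partly in shadow.
- **Robot:** it was touching nothing at hand-in.

**One check failed:** re-measuring the kerb after the push did not work because the crate and arm hid parts of it. All final figures therefore use the kerb pose measured at the start.

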